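Lock the die of a churro press with its keeper plate and wing screw

TASK

Lock the die into the churro press head with the fingertips alone: push the slotted keeper plate by its upright tab all the way in under the wing screw, and then turn the wing screw clockwise (seen from above) with repeated fingertip strokes against its wings until it comes to its stop. Pinch neither the tab nor the screw between the fingers, and leave the loose things around the head where they are.

Things in the scene. Friction and masses are not known exactly. Their poses are not given: they have to be found in the camera images.
- head: Press head, fixed: steel bench plate 120 (own x) x 330 (own y) x 20 mm, varying in place and yaw. Origin at table height on the wing screw's axis, z up; the plate runs from y = -155 to +175 mm. A guide block 70 mm wide (x), y = -80 to +50, lies under the screw, its top 49 mm above the table. Besides tab, screw and collar nothing is higher; loose things near it are under 80 mm.
- collar_top (a point): Centre of the top of the round steel collar with the brass die, at own y = +105 mm of the head, 102 mm above the table. Collar radius 50 mm; its flange, radius 75 mm, lies 94 to 102 mm above the table and overhangs the wings' circle (nearest edge at the head's own y = +30 mm). So a fingertip from above gets at the wings only on the open side, towards own -y, and cannot go right round.
- keeper (a joint): Slide of the keeper along the head's own +y, in m: 0 drawn out, 0.045 fully home against a rigid stop. Starts between 0 and 0.015. About 3 N of friction plus slight drag; it stays where it is left. The keeper is a flat slotted steel plate 44 mm wide, 42 to 47 mm above the table, with an upright tab at its outer (-y) end.
- tab_face (a point): Centre of the outer face of the keeper's upright tab (it looks to the head's own -y; push it towards +y), moving with the keeper. The tab is 44 mm wide (own x), 8 mm thick, from 42 to 85 mm above the table; this point is 66 mm above it. When home it lies at own y = -120 mm of the head.
- wing_screw (a joint): Angle of the wing screw in rad, growing clockwise seen from above (tightening). Starts between 0 and 2.2; rigid stop (tight) at 6.0. At value q one wing points to the angle -q from the head's own x axis (about z up), the other opposite. About 0.06 N m of friction; it stays where it is left and does not rise or sink.
- screw_mid (a point): On the screw's axis, half-way up the wings, 73 mm above the table; own x runs along the wings. Two flat upright wings opposite each other, 84 mm over both tips, 9 mm thick, 58 to 88 mm above the table, on a hub 24 mm in diameter; under it a washer 32 mm in diameter, 48 to 52 mm above the table.
- nozzle_a: Loose spare nozzle, steel cone 48 mm wide and 42 mm high, standing beside the head. Origin under its centre. Leave alone.
- nozzle_b: Loose spare nozzle like nozzle_a. Leave alone.
- shaker: Loose aluminium sugar shaker, 58 mm wide, 73 mm high, standing by the head. Origin under its centre. Leave alone.
- tongs: Loose steel tongs lying flat, 240 mm long, 10 mm high. Origin near the middle, on the table. Leave alone.
- spatula: Loose spatula lying flat. Leave alone.
- bowl: Loose steel bowl, 110 mm wide, 45 mm high. Origin under its centre. Leave alone.

How it is judged:
By the outcome, as a careful person would: the job done as asked, in the order asked, and still so for the second after the job is handed in, with the robot touching nothing.
It also fails if it takes over 51 s, if anything falls off the work surface, if the arm or the gripper's body presses on something with over 40 N, if the wrist force passes 120 N, or if a joint passes its speed limit or range.

ROBOT

A 6-joint arm with a two-finger parallel gripper is mounted at the origin on the work surface. World frame = base frame: x ahead of the robot, y to its left, z up, the work surface at z = 0. Lengths are in m, angles in degrees, forces in N, time in s.
With the tool pointing down it reaches from about 0.4 to 0.825 m from the base axis. Payload 7 kg.
Tool frame: the origin (TCP) lies at the centre of the arm's flange, where the gripper is bolted on; the fingertips stand 178 mm ahead of it and the grasp point (between the pads) lies ahead of it (ctrl.grip_depth is the z of the grasp point in the tool frame, in m); z points along the fingers, x is the direction in which the jaws open and shut, and the axes are right-handed (so a half turn about z gives the same grasp; the last joint's range is limited). The gripper opens to 88 mm and grips with 3 to 60 N. Pads are 19 mm wide; open, the fingers measure 130 mm over their backs; the gripper's body (78 mm by 193 mm) begins 47 mm behind the grasp point.
Start: joints at [91.335, 20.546, 0.682, 0, -70.136, -16.507], TCP at [0.177, 0.651, 0.405] pointing down, gripper open.
Joint ranges: [-176.03, 176.03], [-82.01, 121.73], [-58.28, 71.71], [-173.87, 95.51], [-174.79, -0.11], [-173.66, 173.66]. Speed limits (degrees/s): [136.94, 136.94, 172.46, 180, 180, 180].

INTERFACE

Orientations are given as [roll, pitch, yaw] about the fixed x, y, z axes, in that order (R = Rz(yaw) Ry(pitch) Rx(roll)).
In Python, from plant import ctrl gives the robot as it stands.
- The arm moves only by the tool carry_out, never from a script. Its arguments are lists of equal length, an entry for each row: "linear": the shift along the tool's x, y, z in cm, a list of three; "twist": the turn about the tool's z in degrees. In form: {"linear": [[tx, ty, tz], ...], "twist": [twist, ...]}. A call has 1 to 12 rows; each row is the pose to reach, as a shift and turn from the pose measured when the call began, along the tool's axes at that moment; what a row does not reach only later rows make up. A row lasts 1/12 s, in which the tool goes at most 41.7 mm and 7.16 degrees, less where a joint would pass 70% of its speed; a pose out of reach is approached as far as the arm can. A call with a gripper value outside its range is refused whole. "fingers" is the gripper's target within -1 to 1 (fully open at 1, half-way at 0, shut at -1), set as the call begins (left out, the last holds). The fingers move at their own pace and stop on an object; the grip force is fixed at half the most. Time passes only in rows, so rows that repeat a pose let the fingers close. It gives the time, the measured TCP pose, the force and the opening at its end, in the units of the state.
- ctrl.get_obs(): the state, without advancing time (a new reading comes with each control period).
- ctrl.snapshot(name): name is "scene" or "side" or "wrist"; returns the picture (384x512x3 uint8, blue, green, red); there is no depth.
- ctrl.camera_params(name): a dict with "fovy" (degrees; the focal length in pixels is half the picture's height over the tangent of half this angle, whatever the lens; pixels are square), "cx", "cy" (the principal point, pixels), "eye" and "rotation" of the camera in the world; the wrist camera has in their place "T_tool_cam" (4x4, takes a point from camera to tool coordinates, whose origin is the TCP and whose axes are the tool frame's). Camera axes: x right, y down, z forward; pixel columns grow to the right and rows downward; lengths in m; the calibration is good to about 2 mm. A picture is of the moment at which its call begins: read the wrist's pose just before it. camera_params takes no time and is no camera call.
- ctrl.close_job(): hands the job in, once; it reports no verdict.
The state is a dict: "clock": time; "joint_pos": joint angles; "qvel": joint speeds; "tau": joint torques, N m; "tool_pos": TCP position; "orientation": TCP orientation; "force": force on the tool from outside, world axes, zero at the start; "moment": the same for the moment, N m; "opening": finger opening in m.
Only numpy, scipy, OpenCV 4.12 (cv2) and the standard library are available. Lean on these libraries where they do the work, as an engineer would, in place of code of your own. Each camera call takes 0.05 s, during which the arm holds its last target.

## Working session

There is one attempt and no reset: what is moved stays moved. The work goes in short steps, Python scripts to look and compute and a tool call to move; the robot and the scene stay as the last step left them, time stands still between calls to the robot, and variables do not carry over. Pictures are saved under pics/ and viewed, and the job is handed in when it is done.

Besides the shell and the picture viewer there is one more tool, called after ">>>" as name(argument=value, ...), one argument or row to a line, values as JSON. carry_out: Moves the arm, as the interface text tells. Its arguments: {"type":"object","properties":{"linear":{"type":"array","items":{"type":"array","items":{"type":"number"}}},"twist":{"type":"array","items":{"type":"number"}},"fingers":{"type":"number"}},"required":["linear","twist"]}

```bash
ls; mkdir -p pics; python3 - <<'E'
from plant import ctrl
import cv2
print(ctrl.get_obs(), ctrl.grip_depth)
for n in ["scene","side","wrist"]:
    cv2.imwrite(f"pics/{n}0.png",ctrl.snapshot(n)); print(n,ctrl.camera_params(n))
E
```

```text
pics
{'clock': 0.0, 'joint_pos': array([ 9.13340660e+01,  2.05909726e+01,  6.33070914e-01, -1.95460398e-02,
       -7.01367370e+01, -1.65074743e+01]), 'qvel': array([-0.00278546, -0.07177846, -0.07423697,  0.0396955 , -0.0333127 ,
       -0.00562981]), 'tau': array([-3.00520887e-04, -5.82728148e+01,  2.93062985e+01,  6.99721590e+00,
        7.21115386e-03, -1.57540599e-04]), 'tool_pos': array([0.17662094, 0.65127308, 0.40372413]), 'orientation': array([-1.79990724e+02, -9.59592824e-02, -1.05180073e+02]), 'force': array([ 0.3245376 , -0.5681204 , -0.05488408]), 'moment': array([-0.05508474,  0.01617504,  0.0242811 ]), 'opening': 0.08762573135382494} 0.1593
scene {'fovy': 45.04688345216398, 'cx': 260.30376579291317, 'cy': 192.19462905939517, 'eye': array([1.4114521 , 0.29003205, 1.2483673 ]), 'rotation': array([-140.60215221,    0.68434985,  105.8560097 ])}
side {'fovy': 49.626134263758935, 'cx': 250.74144090643043, 'cy': 193.57171069791704, 'eye': array([0.36444953, 0.6475437 , 0.89854312]), 'rotation': array([-141.07377765,    0.76586158, -167.46397025])}
wrist {'fovy': 59.30652638564655, 'cx': 258.3056911584663, 'cy': 189.42997987426924, 'T_tool_cam': array([[ 9.99999266e-01,  7.88400689e-04, -9.19558368e-04,
         6.50692055e-04],
       [-4.97484466e-04,  9.59515497e-01,  2.81655398e-01,
        -7.62075502e-02],
       [ 1.10438781e-03, -2.81654734e-01,  9.59515186e-01,
         2.01620453e-02],
       [ 0.00000000e+00,  0.00000000e+00,  0.00000000e+00,
         1.00000000e+00]])}
```

View pics/scene0.png

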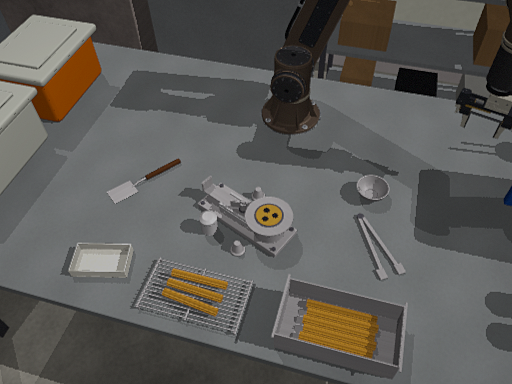

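View pics/side0.png

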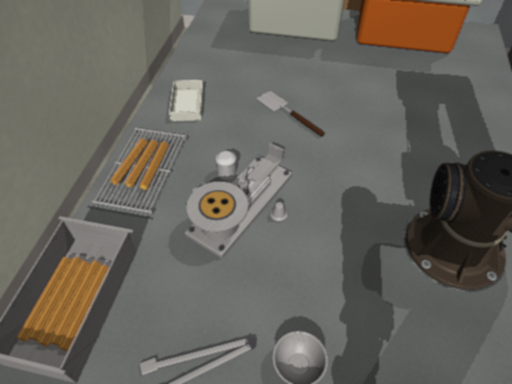

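View pics/wrist0.png

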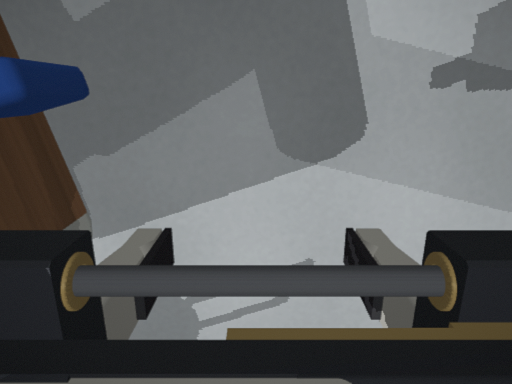

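```bash
cat > h.py <<'E'
import numpy as np, cv2
from scipy.spatial.transform import Rotation as R
from plant import ctrl
def cam(name,obs=None):
    p=ctrl.camera_params(name); f=192/np.tan(np.radians(p['fovy']/2))
    K=np.array([[f,0,p['cx']],[0,f,p['cy']],[0,0,1]])
    if 'eye' in p: return K,R.from_euler('xyz',p['rotation'],degrees=True).as_matrix(),p['eye']
    T=p['T_tool_cam']; Rt=R.from_euler('xyz',obs['orientation'],degrees=True).as_matrix()
    return K,Rt@T[:3,:3],obs['tool_pos']+Rt@T[:3,3]
def ray(c,px,z):
    K,Rc,e=c; d=Rc@np.linalg.solve(K,[px[0],px[1],1]); return e+d*(z-e[2])/d[2]
def proj(c,P):
    K,Rc,e=c; q=K@(Rc.T@(np.asarray(P)-e)); return q[:2]/q[2]
def crop(img,x0,y0,x1,y1,s,name):
    cv2.imwrite('pics/'+name,cv2.resize(img[y0:y1,x0:x1],None,fx=s,fy=s,interpolation=cv2.INTER_CUBIC))
E
python3 - <<'E'
from h import *
s=cv2.imread('pics/scene0.png');d=cv2.imread('pics/side0.png')
crop(s,180,160,310,260,6,'s1.png');crop(d,170,135,300,255,5,'d1.png')
for z,a,b in [(0.102,(268,215),(217,206)),(0,(290,115),(460,240))]:
    print(ray(cam('scene'),a,z),ray(cam('side'),b,z))
E
```

```text
[0.5905465  0.06727309 0.102     ] [0.58573835 0.07620228 0.102     ]
[0.00941568 0.00099377 0.        ] [-0.01738913 -0.02026089  0.        ]
```

View pics/s1.png

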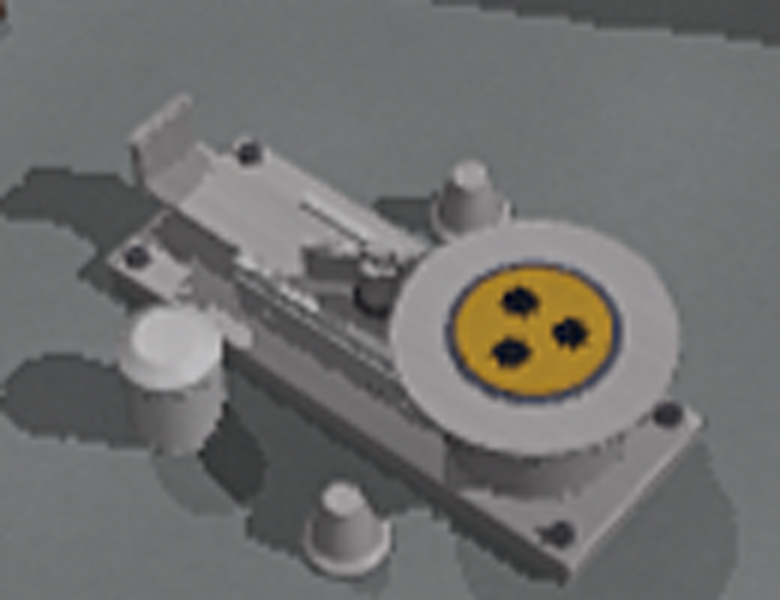

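View pics/d1.png

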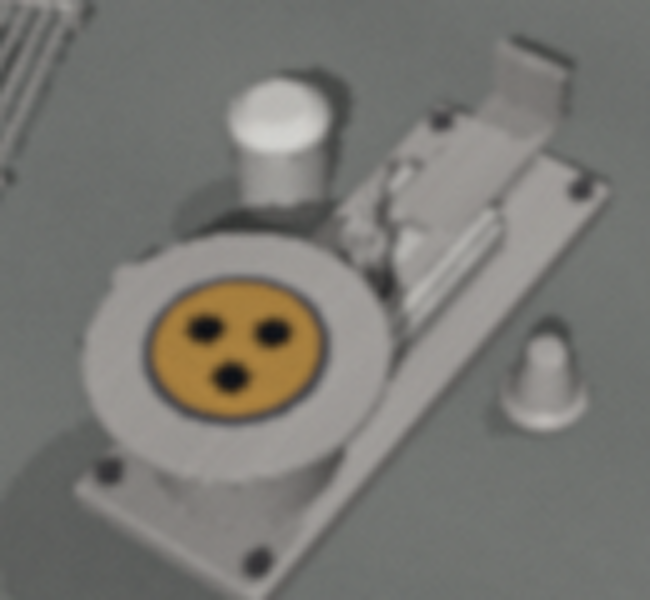

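```bash
python3 - <<'E'
from h import *
S=cam('scene');D=cam('side')
sc=lambda a:(a[0]/6+180-.4,a[1]/6+160-.4)
sd=lambda a:(a[0]/5+170-.4,a[1]/5+135-.4)
for n,z,a,b in [('collar',.102,(535,332),(236,349)),
 ('bolt -y A',.023,(248,153),(581,188)),('bolt -y B',.023,(137,257),(440,120)),
 ('bolt +y A',.023,(668,413),(257,563)),('bolt +y B',.023,(560,534),(108,470)),
 ('tabtop A',.085,(186,97),(570,70)),('tabtop B',.085,(133,133),(505,40))]:
    print(n,ray(S,sc(a),z)[:2].round(4),ray(D,sd(b),z)[:2].round(4))
E
```

```text
collar [0.5897 0.0695] [0.5875 0.0716]
bolt -y A [ 0.4526 -0.1397] [ 0.4493 -0.1364]
bolt -y B [ 0.5416 -0.175 ] [ 0.5382 -0.1719]
bolt +y A [0.5663 0.1371] [0.5641 0.1402]
bolt +y B [0.6554 0.1009] [0.6527 0.1028]
tabtop A [ 0.4714 -0.1648] [ 0.4637 -0.1658]
tabtop B [ 0.5042 -0.1841] [ 0.5031 -0.1816]
```

>>> carry_out(
  linear=[
    [2.5,-2.7,0],
    [5,-5.4,0],
    [7.5,-8.1,0],
    [10,-10.8,0],
    [12.5,-13.5,0],
    [15,-16.2,0],
    [17.5,-18.9,0],
    [20,-21.6,0],
    [22.5,-24.3,0],
    [25,-27,0],
    [27.5,-29.7,0],
    [30,-32.4,0],
  ],
  twist=[5,10,15,20,25,30,35,40,45,50,55,60],
  fingers=-1,
)

```text
clock: 1.15
tool_pos: [0.4112, 0.2752, 0.4045]
orientation: [-179.9, -0.0, -165.4]
force: [0.8, 0.8, 0.6]
opening: 0.0136
```

```bash
cat >> h.py <<'E'
def delta(xyz,yaw):
    o=ctrl.get_obs(); Rt=R.from_euler('xyz',o['orientation'],degrees=True).as_matrix()
    d=Rt.T@(np.asarray(xyz)-o['tool_pos'])*100
    t=-((yaw-o['orientation'][2]+180)%360-180)
    return d.round(2),round(t,1)
E
python3 - <<'E'
from h import *
o=ctrl.get_obs();print(o['clock'],o['tool_pos'],o['orientation'],o['joint_pos'],o['opening'])
print(delta([.5715,.029,.404],157.5))
E
```

```text
1.15 [0.41121943 0.27520568 0.40446277] [-1.79948548e+02 -2.12528930e-02 -1.65405994e+02] [ 5.66092336e+01  3.39675991e+00 -2.14797429e+01  2.64461923e-02
 -6.51737281e+01 -4.20263326e+01] 0.013628429842706244
(array([ -9.31, -27.86,   0.07]), np.float64(37.1))
```

>>> carry_out(
  linear=[
    [-1,-3,0],
    [-2,-6,0],
    [-3,-9,0],
    [-4,-12,0],
    [-5,-15,0],
    [-6,-18,0],
    [-7,-21,0],
    [-8,-24,0],
    [-8.8,-26.5,0],
    [-9.3,-27.9,0],
    [-9.3,-27.9,0],
    [-9.3,-27.9,0],
  ],
  twist=[4,8,12,16,20,24,28,32,35,37,37,37],
)

```text
clock: 2.15
tool_pos: [0.5716, 0.0279, 0.4041]
orientation: [-179.9, -0.0, 157.5]
force: [-0.6, 0.9, 0.4]
opening: 0.0004
```

```bash
python3 - <<'E'
from h import *
o=ctrl.get_obs();print(o['clock'],o['tool_pos'],o['orientation'],o['joint_pos'],o['opening'])
im=ctrl.snapshot('wrist'); cv2.imwrite('pics/w2.png',im); crop(im,0,0,512,384,1.56,'w2b.png')
E
```

```text
2.15 [0.57164357 0.02792957 0.40409237] [-1.79911159e+02 -3.58574710e-02  1.57515654e+02] [ 2.23911908e+01  1.09775217e+01 -1.26066966e+01  4.10609502e-02
 -6.65038806e+01 -4.48919081e+01] 0.0004467454479078132
```

View pics/w2b.png

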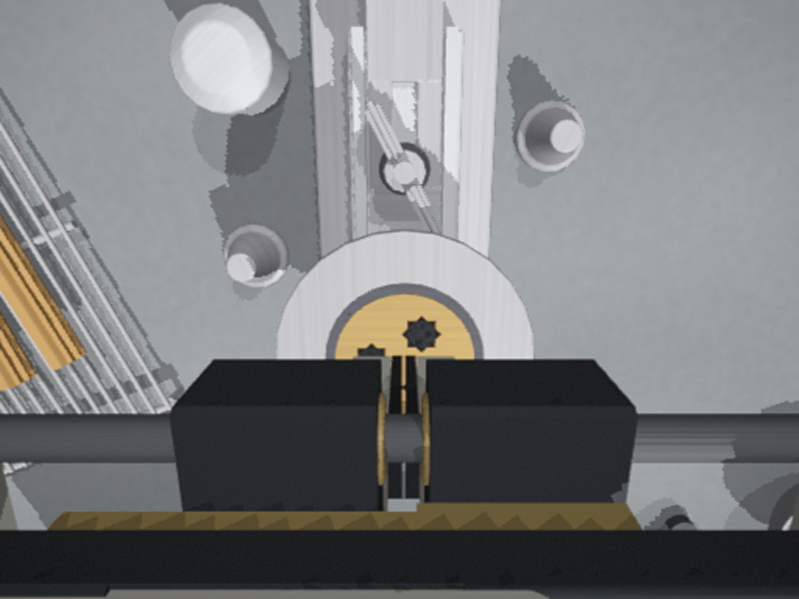

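```bash
python3 - <<'E'
from h import *
im=cv2.imread('pics/w2.png'); crop(im,190,0,330,160,5,'w2c.png'); crop(im,180,210,340,330,5,'w2d.png')
E
```

```text
(no output)
```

View pics/w2c.png

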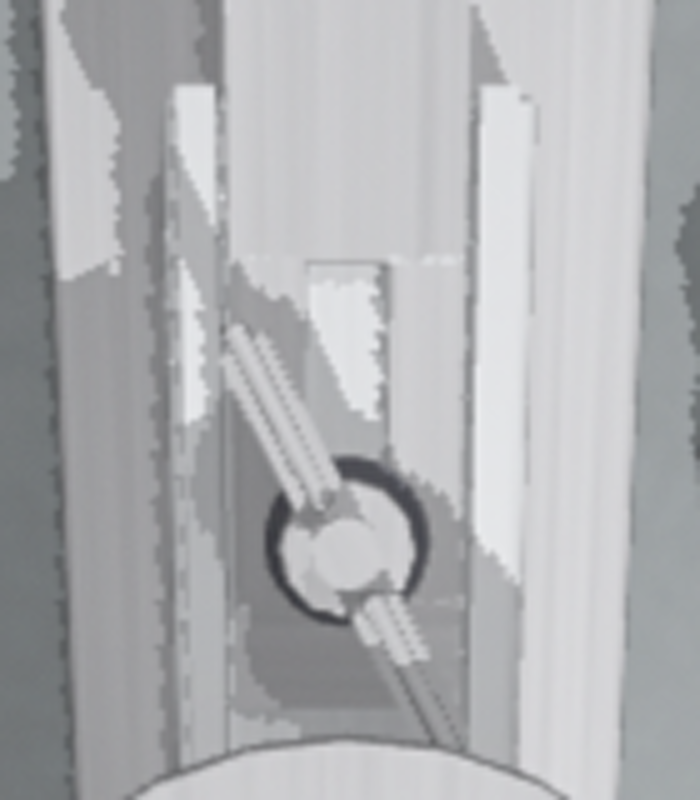

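View pics/w2d.png

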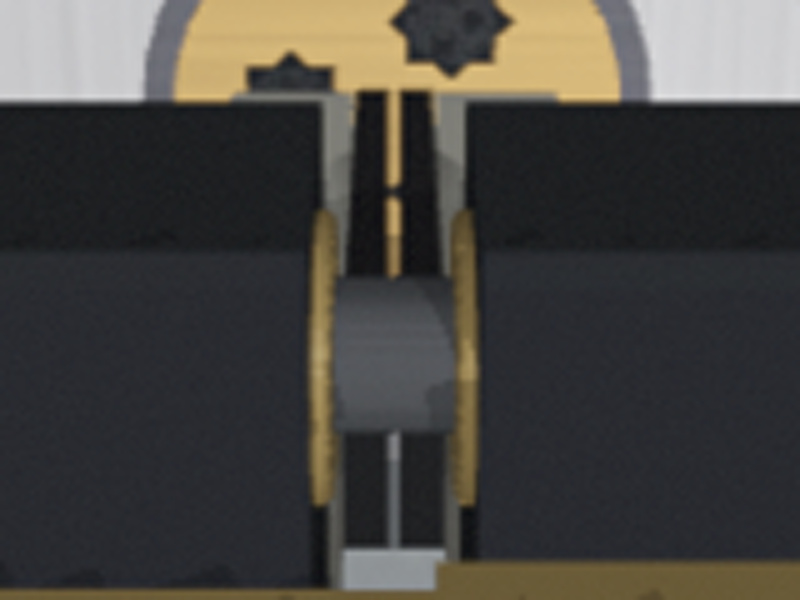

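```bash
python3 - <<'E'
from h import *
o=ctrl.get_obs();W=cam('wrist',o)
c=lambda a:(a[0]/5+190-.4,a[1]/5-.4)
yaw=np.radians(-22.5);ex=np.array([np.cos(yaw),np.sin(yaw)]);ey=np.array([-ex[1],ex[0]]);O=np.array([.5485,-.0265])
H=lambda p:(np.array([(p[:2]-O)@ex,(p[:2]-O)@ey])*1000).round(1)
for n,z,a in [('hub',.088,(347,555)),('washer',.052,(347,540)),('wtipL',.088,(230,335)),('wtipR',.088,(268,335)),('wtip',.088,(247,335)),('winner',.088,(316,492)),('tipB',.088,(425,655)),
 ('plateL',.02,(45,100)),('plateL2',.02,(75,700)),('plateR',.02,(655,100)),('plateR2',.02,(622,700)),('flange',.102,(347,740)),('blockR',.049,(532,105)),('blockR2',.049,(520,700)),('blockLend',.049,(190,87)),('blockRend',.049,(505,87))]:
    p=ray(W,c(a),z);print(n,p[:2].round(4),H(p))
K,Rc,e=W
# finger front edge in tool coords
T=ctrl.camera_params('wrist')['T_tool_cam']
for a in [(232,95),(557,95),(330,95),(390,280)]:
    d=T[:3,:3]@np.linalg.solve(K,[a[0]/5+180-.4,a[1]/5+210-.4,1]); print(T[:3,3]+d*(.178-T[2,3])/d[2])
E
```

```text
hub [ 0.5478 -0.027 ] [-0.5 -0.7]
washer [ 0.5473 -0.0277] [-0.6 -1.6]
wtipL [ 0.5521 -0.0672] [ 18.9 -36.2]
wtipR [ 0.5463 -0.0648] [ 12.7 -36.2]
wtip [ 0.5495 -0.0661] [ 16.1 -36.2]
winner [ 0.5487 -0.0386] [  4.8 -11.1]
tipB [ 0.5417 -0.0061] [-14.1  16.2]
plateL [ 0.5706 -0.1265] [ 58.7 -83.9]
plateL2 [ 0.6148 -0.0176] [57.8 33.6]
plateR [ 0.46   -0.0809] [-60.9 -84.2]
plateR2 [0.5057 0.0274] [-60.2  33.4]
flange [5.59e-01 4.00e-04] [-0.5 28.9]
blockR [ 0.4874 -0.0856] [-33.9 -78. ]
blockR2 [0.5274 0.0141] [-35.1  29.4]
blockLend [ 0.5433 -0.1118] [ 27.9 -80.8]
blockRend [ 0.4908 -0.0902] [-28.9 -80.9]
[-0.01651415 -0.00952827  0.178     ]
[ 0.01631277 -0.00953221  0.178     ]
[-0.00661686 -0.00952946  0.178     ]
[-0.00055863  0.01132981  0.178     ]
```

```bash
cat >> h.py <<'E'
YAW=-22.5
_y=np.radians(YAW);EX=np.array([np.cos(_y),np.sin(_y)]);EY=np.array([-EX[1],EX[0]]);O=np.array([.5476,-.0272])
def hw(x,y,z): # head mm -> world TCP for tip at z
    return np.r_[O+EX*x/1e3+EY*y/1e3,z/1e3+.178]
def head(p=None):
    p=ctrl.get_obs()['tool_pos'] if p is None else p
    return ((np.array([(p[:2]-O)@EX,(p[:2]-O)@EY])*1e3).round(1),round((p[2]-.178)*1e3,1))
E
python3 - <<'E'
from h import *
print(delta(hw(0,-195,58),157.5),head())
E
```

```text
(array([  0.09, -25.53,  16.86]), np.float64(0.1)) (array([ 0.6, 60.6]), np.float64(226.3))
```

>>> carry_out(
  linear=[
    [0.1,-3,0],
    [0.1,-6,0],
    [0.1,-9,0],
    [0.1,-12,0],
    [0.1,-15,1],
    [0.1,-18,3],
    [0.1,-21,6],
    [0.1,-24,8],
    [0.1,-25.5,10],
    [0.1,-25.5,11],
    [0.1,-25.5,11],
    [0.1,-25.5,11],
  ],
  twist=[0,0,0,0,0,0,0,0,0,0,0,0],
)

```text
clock: 3.2
tool_pos: [0.4734, -0.2062, 0.2949]
orientation: [-179.9, -0.0, 157.7]
force: [0.8, 0.6, 0.0]
opening: 0.0005
```

```bash
python3 - <<'E'
from h import *
o=ctrl.get_obs();print(head(),o['orientation'],o['force'],delta(hw(0,-195,58),157.5))
a=ctrl.snapshot('wrist');b=ctrl.snapshot('side');cv2.imwrite('pics/w3.png',a);crop(b,190,100,320,230,5,'d3.png')
E
```

```text
(array([  -0. , -193.7]), np.float64(116.9)) [-1.79908041e+02 -3.59145036e-02  1.57666348e+02] [0.81845365 0.55726604 0.04977966] (array([-0.01, -0.12,  5.89]), np.float64(0.2))
```

View pics/w3.png

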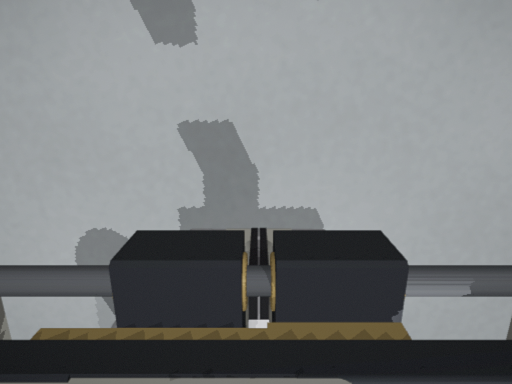

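View pics/d3.png

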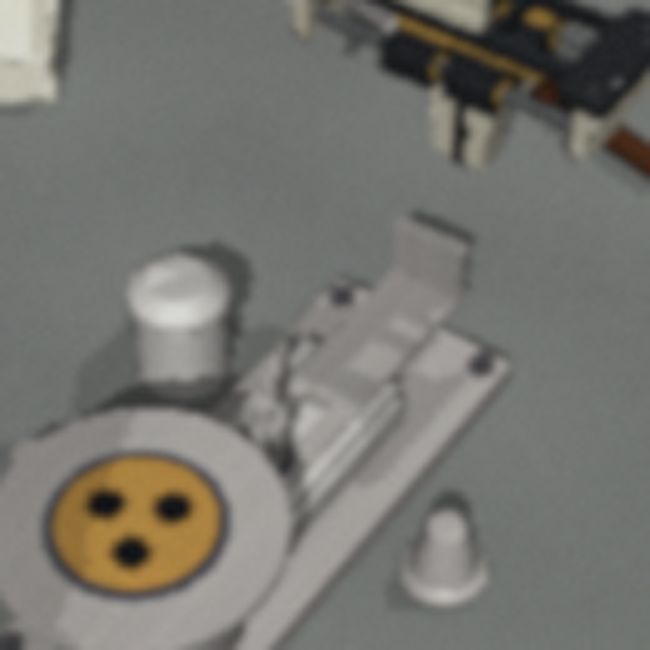

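>>> carry_out(
  linear=[
    [0,-0.2,2],
    [0,-0.2,4],
    [0,-0.2,5.9],
    [0,0.5,5.9],
    [0,1.0,5.9],
    [0,1.5,5.9],
    [0,2.0,5.9],
    [0,2.5,5.9],
    [0,3,5.9],
    [0,3.4,5.9],
    [0,3.8,5.9],
    [0,4.2,5.9],
  ],
  twist=[0.2,0.2,0.2,0.2,0.2,0.2,0.2,0.2,0.2,0.2,0.2,0.2],
)

```text
clock: 4.3
tool_pos: [0.4902, -0.167, 0.2371]
orientation: [-180.0, 0.1, 157.5]
force: [-0.7, -3.3, 1.8]
opening: 0.0002
```

```bash
python3 - <<'E'
from h import *
o=ctrl.get_obs();print(head(),o['orientation'],o['force'],delta(hw(0,-129.5,58),157.5))
E
```

```text
(array([   0.5, -151.1]), np.float64(59.1)) [-1.79956329e+02  1.16353131e-01  1.57501184e+02] [-0.69622818 -3.31490069  1.81224461] (array([0.05, 2.16, 0.11]), np.float64(0.0))
```

Contact at about 3 N, as expected. I'll push on to the stop, slowing near it.

>>> carry_out(
  linear=[
    [0,0.4,0],
    [0,0.8,0],
    [0,1.2,0],
    [0,1.5,0],
    [0,1.8,0],
    [0,1.95,0],
    [0,2.05,0],
    [0,2.05,0],
  ],
  twist=[0,0,0,0,0,0,0,0],
)

```text
clock: 4.97
tool_pos: [0.4979, -0.1485, 0.237]
orientation: [-179.9, 0.1, 157.5]
force: [-0.8, -9.3, 2.6]
opening: -0.0
```

>>> carry_out(
  linear=[
    [0,0.1,0],
    [0,0.2,0],
    [0,0.2,0],
  ],
  twist=[0,0,0],
)

```text
clock: 5.22
tool_pos: [0.4982, -0.1481, 0.2371]
orientation: [-179.7, 0.0, 157.5]
force: [-0.9, -15.7, 2.0]
opening: 0.0005
```

```bash
python3 - <<'E'
from h import *
o=ctrl.get_obs();print(head(),o['orientation'],o['force'])
E
```

```text
(array([   0.6, -130.6]), np.float64(59.1)) [-1.79710595e+02  3.78692317e-02  1.57518981e+02] [ -0.87349388 -15.72641129   2.01390749]
```

>>> carry_out(
  linear=[
    [0,0.2,0],
    [0,0.3,0],
    [0,0.3,0],
  ],
  twist=[0,0,0],
)

```text
clock: 5.47
tool_pos: [0.4986, -0.1474, 0.2371]
orientation: [-179.5, -0.0, 157.5]
force: [-0.5, -22.6, 1.9]
opening: 0.0003
```

```bash
python3 - <<'E'
from h import *
o=ctrl.get_obs();print(head(),o['orientation'],o['force'])
E
```

```text
(array([   0.7, -129.8]), np.float64(59.1)) [-1.79475844e+02 -2.81388426e-02  1.57526786e+02] [ -0.52523578 -22.56860704   1.92014365]
```

```bash
cat >> h.py <<'E'
def pusher(phi,off,rc=32,z=62):
    a=np.radians(phi);p=rc*np.array([np.cos(a),np.sin(a)])-off*np.array([np.sin(a),-np.cos(a)])
    return hw(p[0],p[1],z),phi-22.5
E
python3 - <<'E'
from h import *
print(delta(*pusher(-65,24,z=112)))
E
```

```text
(array([-3.46, 11.04, -5.39]), np.float64(-115.0))
```

>>> carry_out(
  linear=[
    [0,-1,0],
    [0,-2,0],
    [0,-2,-2],
    [0,-2,-5.5],
    [0,-2,-5.5],
  ],
  twist=[0,0,0,0,0],
)

```text
clock: 5.88
tool_pos: [0.4928, -0.1658, 0.2974]
orientation: [-179.6, 0.4, 157.6]
force: [2.1, 0.1, 0.4]
opening: 0.0004
```

```bash
python3 - <<'E'
from h import *
o=ctrl.get_obs();print(head(),o['orientation'],o['force'])
print(delta(*pusher(-65,24,z=112)))
s=ctrl.snapshot('side');crop(s,190,100,320,230,5,'d4.png')
E
```

```text
(array([   2.4, -149. ]), np.float64(119.4)) [-179.60758538    0.368234    157.57379969] [2.12276988 0.11736344 0.38250964]
(array([-3.3 , 13.01,  0.67]), np.float64(-114.9))
```

View pics/d4.png

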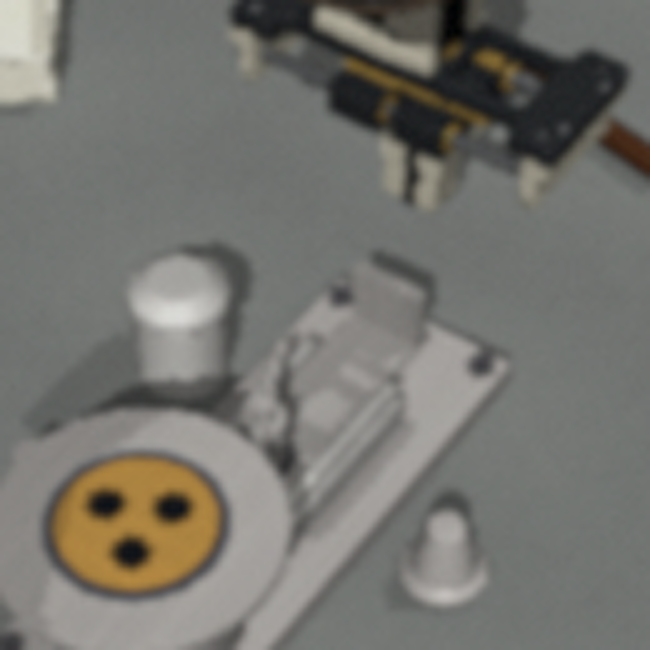

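>>> carry_out(
  linear=[
    [-0.3,1.1,0],
    [-0.6,2.2,0],
    [-0.9,3.3,0],
    [-1.2,4.4,0],
    [-1.5,5.5,0],
    [-1.8,6.6,0],
    [-2.1,7.7,0],
    [-2.4,8.8,0],
    [-2.7,9.9,0],
    [-3,11,0],
    [-3.2,12,0],
    [-3.3,13,0],
  ],
  twist=[-7,-14,-21,-28,-35,-42,-49,-56,-63,-70,-77,-84],
)

```text
clock: 6.93
tool_pos: [0.5724, -0.0575, 0.2937]
orientation: [-179.7, -0.3, -118.1]
force: [-0.2, 0.4, 0.1]
opening: 0.0004
```

```bash
python3 - <<'E'
from h import *
o=ctrl.get_obs();print(head(),o['orientation'],o['joint_pos'])
print(delta(*pusher(-65,24,z=62)))
E
```

```text
(array([ 34.5, -18.5]), np.float64(115.7)) [-179.74544357   -0.33008241 -118.12451064] [ 13.89384752  16.75595178 -20.80733008   0.52409255 -52.46970332
  47.66298692]
(array([ 0.  , -0.05,  5.37]), np.float64(-30.6))
```

>>> carry_out(
  linear=[
    [0,0,0],
    [0,0,0],
    [0,0,0],
    [0,0,0],
    [0,0,0],
    [0,0,0],
  ],
  twist=[-7,-14,-21,-28,-30.6,-30.6],
)

```text
clock: 7.43
tool_pos: [0.5721, -0.0574, 0.2929]
orientation: [180.0, -0.4, -87.4]
force: [-0.0, -0.8, 0.0]
opening: 0.0004
```

```bash
python3 - <<'E'
from h import *
o=ctrl.get_obs();print(head(),o['orientation'],o['joint_pos'])
print(delta(*pusher(-65,24,z=62)))
b=ctrl.snapshot('side');crop(b,170,110,300,240,4.5,'d5.png')
im=ctrl.snapshot('wrist');cv2.imwrite('pics/w5.png',im)
E
```

```text
(array([ 34.2, -18.5]), np.float64(114.9)) [179.99681437  -0.37563158 -87.41175632] [ 13.89635582  16.79123403 -20.85238106   0.46390594 -52.43407309
  78.40879582]
(array([ 0.05, -0.09,  5.29]), np.float64(0.1))
```

View pics/d5.png

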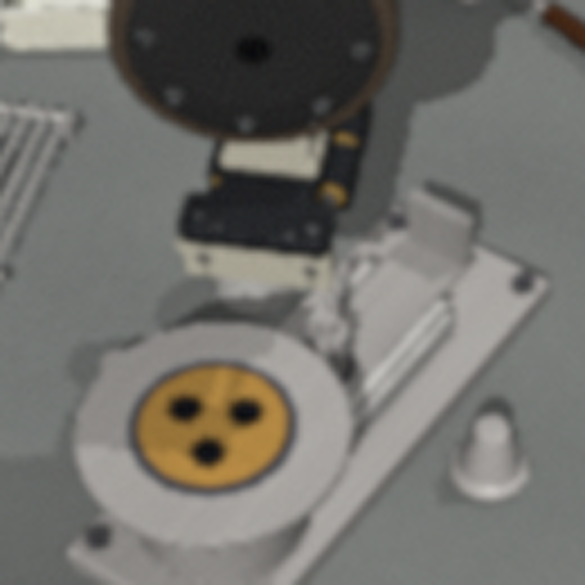

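View pics/w5.png

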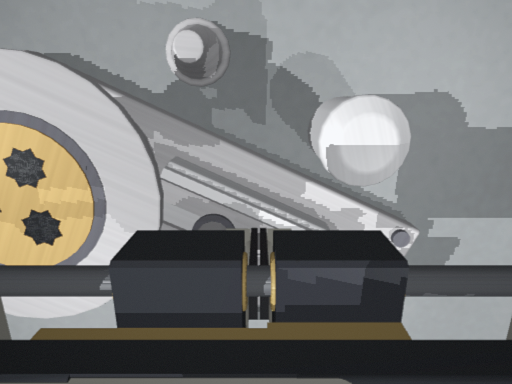

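>>> carry_out(
  linear=[
    [0,-0.1,1.5],
    [0,-0.1,3],
    [0,-0.1,4.2],
    [0,-0.1,5],
    [0,-0.1,5.2],
    [0,-0.1,5.2],
  ],
  twist=[0,0,0,0,0,0],
)

```text
clock: 8.03
tool_pos: [0.5731, -0.0578, 0.2406]
orientation: [179.9, -0.4, -87.7]
force: [0.7, 0.2, 0.5]
opening: 0.0002
```

```bash
cat >> h.py <<'E'
def path(phis,off,rc=32,z=62):
    for p in phis:
        d,t=delta(*pusher(p,off,rc,z)); print(p,[round(float(v),1) for v in d],t)
E
python3 - <<'E'
from h import *
o=ctrl.get_obs();print(head(),o['orientation'],o['force'])
b=ctrl.snapshot('side');crop(b,170,110,300,240,4.5,'d6.png')
path([-65],14); path(np.arange(-65,-126,-6),13)
E
```

```text
(array([ 35.3, -18.5]), np.float64(62.6)) [179.94082927  -0.40282231 -87.69378794] [0.7174458  0.19887124 0.46389785]
-65 [0.0, 1.0, 0.1] -0.2
-65 [0.0, 1.1, 0.1] -0.2
-71 [0.2, 1.5, 0.1] 5.8
-77 [0.2, 1.8, 0.1] 11.8
-83 [0.3, 2.2, 0.1] 17.8
-89 [0.3, 2.6, 0.1] 23.8
-95 [0.3, 2.9, 0.1] 29.8
-101 [0.2, 3.3, 0.1] 35.8
-107 [0.1, 3.6, 0.1] 41.8
-113 [-0.0, 4.0, 0.1] 47.8
-119 [-0.2, 4.3, 0.1] 53.8
-125 [-0.4, 4.6, 0.1] 59.8
```

View pics/d6.png

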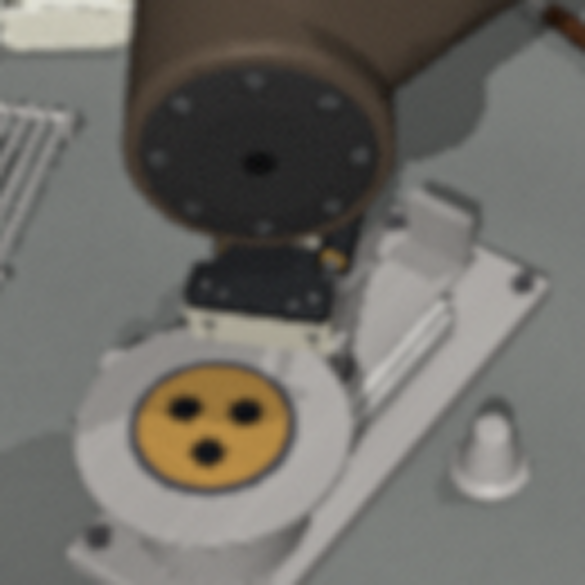

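>>> carry_out(
  linear=[
    [0,0.6,0],
    [0,1.1,0],
    [0.2,1.5,0],
    [0.2,1.8,0],
    [0.3,2.2,0],
    [0.3,2.6,0],
    [0.3,2.9,0],
    [0.2,3.3,0],
    [0.1,3.6,0],
    [0,4.0,0],
    [-0.2,4.3,0],
    [-0.4,4.6,0],
  ],
  twist=[0,0,6,12,18,24,30,36,42,48,54,60],
)

```text
clock: 9.08
tool_pos: [0.5274, -0.0558, 0.2424]
orientation: [-179.6, -0.0, -148.0]
force: [3.6, -3.8, 0.7]
opening: 0.0007
```

```bash
python3 - <<'E'
from h import *
o=ctrl.get_obs();print(head(),o['orientation'],o['force'],o['moment'],o['joint_pos'])
path(np.arange(-130,-191,-6),13)
E
```

```text
(array([ -7.7, -34.1]), np.float64(64.4)) [-1.79563531e+02 -4.73208370e-02 -1.47976047e+02] [ 3.57060934 -3.80551284  0.65618045] [-0.94306746 -1.00743931 -0.04814897] [ 15.33730254  16.53582829 -29.67028412   0.62464807 -43.71558745
  16.2356411 ]
-130 [0.1, 0.3, 0.2] 4.5
-136 [0.1, 0.7, 0.2] 10.5
-142 [0.2, 1.0, 0.2] 16.5
-148 [0.2, 1.4, 0.2] 22.5
-154 [0.2, 1.7, 0.2] 28.5
-160 [0.1, 2.1, 0.2] 34.5
-166 [0.1, 2.4, 0.2] 40.5
-172 [-0.1, 2.8, 0.2] 46.5
-178 [-0.2, 3.1, 0.2] 52.5
-184 [-0.5, 3.4, 0.2] 58.5
-190 [-0.7, 3.7, 0.2] 64.5
```

>>> carry_out(
  linear=[
    [0.1,0.3,0.1],
    [0.1,0.7,0.1],
    [0.2,1.0,0.1],
    [0.2,1.4,0.1],
    [0.2,1.7,0.1],
    [0.1,2.1,0.1],
    [0.1,2.4,0.1],
    [-0.1,2.8,0.1],
    [-0.2,3.1,0.1],
    [-0.5,3.4,0.1],
    [-0.7,3.7,0.1],
    [-0.7,3.7,0.1],
  ],
  twist=[4.5,10.5,16.5,22.5,28.5,34.5,40.5,46.5,52.5,58.5,64.5,64.5],
)

```text
clock: 10.08
tool_pos: [0.5128, -0.0209, 0.2417]
orientation: [-179.7, 0.4, 147.2]
force: [-2.8, -3.4, 2.8]
opening: 0.0005
```

```bash
python3 - <<'E'
from h import *
o=ctrl.get_obs();print(head(),o['orientation'],o['force'],o['joint_pos'])
path([-195,-200],13)
s=ctrl.snapshot('side');crop(s,170,110,300,240,4.5,'d7.png')
E
```

```text
(array([-34.6,  -7.5]), np.float64(63.7)) [-179.74096939    0.36498259  147.24603557] [-2.84094121 -3.44622957  2.83403084] [ 19.79660625  15.20024697 -31.82586604   0.65631609 -42.95947458
 -53.03165759]
-195 [0.0, 0.3, 0.2] 4.7
-200 [0.1, 0.6, 0.2] 9.7
```

View pics/d7.png

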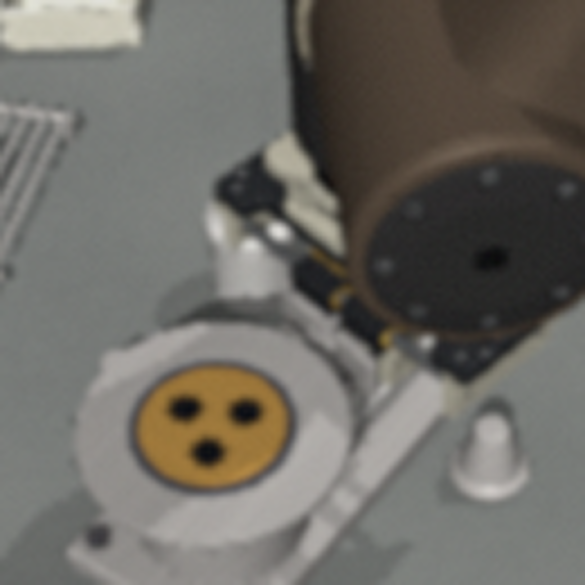

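>>> carry_out(
  linear=[
    [0,0.3,0.1],
    [0.1,0.6,0.1],
    [0.1,0.6,0.1],
    [0.1,-0.4,0],
    [0.1,-1,0],
    [0.1,-1,-2],
    [0.1,-1,-5.5],
    [0.1,-1,-8],
    [0.1,-1,-11],
    [0.1,1,-14],
    [0.1,3,-16],
    [0.1,3,-16],
  ],
  twist=[4.7,9.7,9.7,9.7,9.7,9.7,9.7,9.7,9.7,9.7,9.7,9.7],
)

```text
clock: 11.13
tool_pos: [0.5299, 0.0073, 0.4066]
orientation: [179.7, 0.7, 138.2]
force: [0.6, 0.4, 0.7]
opening: 0.0004
```

```bash
python3 - <<'E'
from h import *
o=ctrl.get_obs();print(o['clock'],head(),o['orientation'],o['force'],o['joint_pos'])
im=ctrl.snapshot('wrist');cv2.imwrite('pics/w8.png',im);crop(im,130,0,330,240,3,'w8b.png')
E
```

```text
11.1333 (array([-29.5,  25.1]), np.float64(228.6)) [179.73092592   0.71770728 138.18614787] [0.57587698 0.35467989 0.71693082] [ 22.22147232   6.53525942 -17.88943428   0.5818754  -65.02027838
 -64.27681068]
```

View pics/w8b.png

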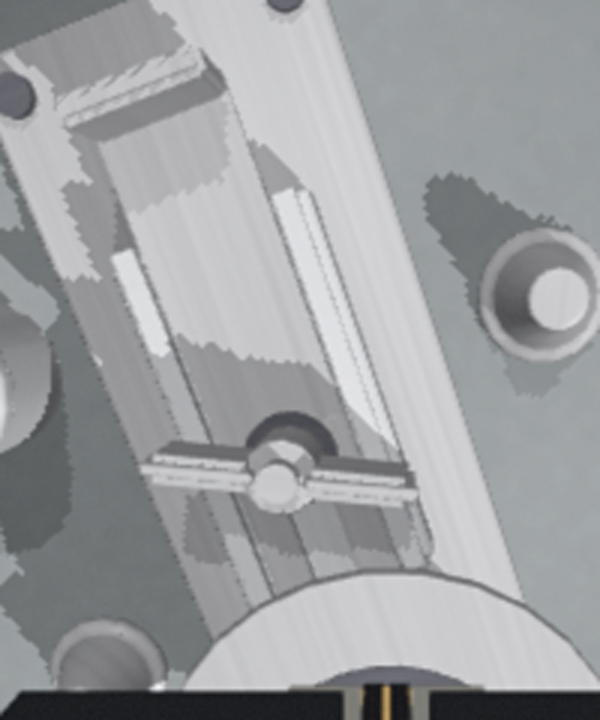

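```bash
python3 - <<'E'
from h import *
o=ctrl.get_obs();W=cam('wrist',o)
c=lambda a:(a[0]/3+130-.3,a[1]/3-.3)
for n,z,a in [('wL',.088,(145,470)),('wR',.088,(418,496)),('hub',.088,(278,486)),('tab top outer L',.085,(65,105)),('tab top outer R',.085,(192,48)),('tab in L',.085,(70,127)),('tab in R',.085,(205,70))]:
    p=ray(W,c(a),z);print(n,head(p))
path([-20],22,z=110)
E
```

```text
wL (array([ 33.5, -19.2]), np.float64(-90.0))
wR (array([-40.4,  14.9]), np.float64(-90.0))
hub (array([-2. , -1.7]), np.float64(-90.0))
tab top outer L (array([  15.4, -118.7]), np.float64(-93.0))
tab top outer R (array([ -22.6, -120.2]), np.float64(-93.0))
tab in L (array([  16.4, -113.2]), np.float64(-93.0))
tab in R (array([ -23.9, -114. ]), np.float64(-93.0))
-20 [-6.8, 0.9, 11.7] -179.3
```

```bash
python3 - <<'E'
from h import *
path([-25],24,z=112)
E
```

```text
-25 [-7.0, 0.8, 11.5] -174.3
```

>>> carry_out(
  linear=[
    [-1,0,0],
    [-2,0,0],
    [-3,0,1],
    [-4,0,2],
    [-5,0,4],
    [-6,0.3,6],
    [-6.5,0.6,8],
    [-6.8,0.6,9],
    [-6.8,0.6,9],
    [-6.8,0.6,9],
    [-6.8,0.6,9],
    [-6.8,0.6,9],
  ],
  twist=[-7,-14,-21,-28,-35,-42,-49,-56,-63,-70,-77,-84],
)

```text
clock: 12.18
tool_pos: [0.5832, -0.0356, 0.3133]
orientation: [-179.5, 0.1, -137.4]
force: [0.8, -0.5, 0.1]
opening: 0.0001
```

>>> carry_out(
  linear=[
    [0,0,0],
    [0,0,0],
    [0,0,0],
    [0,0,0],
    [0,0,0],
    [0,0,0],
    [0,0,0],
    [0,0,0],
    [0,0,0],
    [0,0,0],
    [0,0,0],
    [0,0,0],
  ],
  twist=[-7,-14,-21,-28,-35,-42,-49,-56,-63,-70,-77,-84],
)

```text
clock: 13.18
tool_pos: [0.5823, -0.0365, 0.3121]
orientation: [-179.9, -0.4, -52.9]
force: [-0.8, 0.6, -0.1]
opening: 0.0004
```

```bash
python3 - <<'E'
from h import *
o=ctrl.get_obs();print(o['clock'],head(),o['orientation'],o['force'],o['joint_pos'])
path([-25],24,z=112)
E
```

```text
13.1833 (array([35.6,  4.7]), np.float64(134.1)) [-179.93623115   -0.41672752  -52.9404978 ] [-0.76808809  0.57558348 -0.08884007] [ 15.7375201   16.29865435 -18.62672864   0.44634309 -54.86450223
 111.06600661]
-25 [0.1, -0.5, 2.2] -5.4
```

>>> carry_out(
  linear=[
    [0.1,-0.5,0.5],
    [0.1,-0.5,1.5],
    [0.1,-0.5,2.5],
    [0.1,-0.5,2.5],
  ],
  twist=[-5.4,-5.4,-5.4,-5.4],
)

```text
clock: 13.52
tool_pos: [0.5855, -0.035, 0.2839]
orientation: [179.8, -0.3, -47.7]
force: [0.5, -0.2, 0.3]
opening: 0.0005
```

```bash
python3 - <<'E'
from h import *
o=ctrl.get_obs();print(o['clock'],head(),o['orientation'],o['force'])
path([-25],24,z=62)
s=ctrl.snapshot('scene');crop(s,180,160,310,260,6,'s9.png')
im=ctrl.snapshot('wrist');cv2.imwrite('pics/w9.png',im)
E
```

```text
13.5167 (array([38. ,  7.3]), np.float64(105.9)) [179.80892351  -0.25563741 -47.74029991] [ 0.54866839 -0.18000189  0.34740529]
-25 [0.0, -0.1, 4.4] -0.2
```

View pics/s9.png

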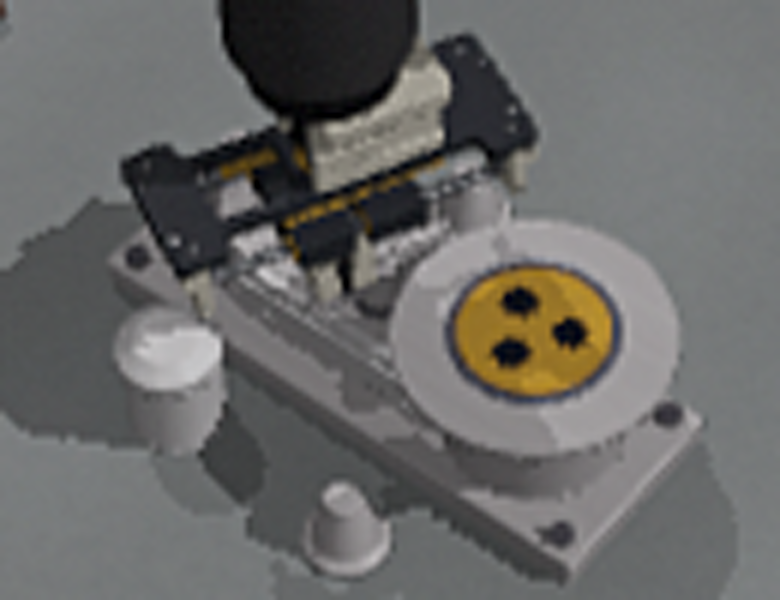

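View pics/w9.png

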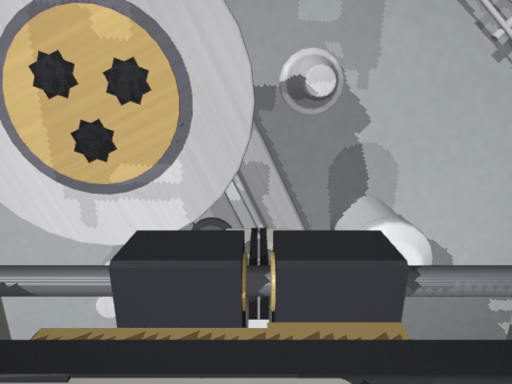

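>>> carry_out(
  linear=[
    [0,-0.1,1.5],
    [0,-0.1,3],
    [0,-0.1,4],
    [0,-0.1,4.3],
    [0,-0.1,4.3],
  ],
  twist=[0,0,0,0,0],
)

```text
clock: 14.03
tool_pos: [0.5872, -0.0344, 0.2424]
orientation: [179.8, -0.3, -47.7]
force: [0.1, 0.3, 0.4]
opening: 0.0007
```

```bash
python3 - <<'E'
from h import *
o=ctrl.get_obs();print(o['clock'],head(),o['orientation'],o['force'])
path([-25,-25],16);path(range(-25,-86,-6),13)
E
```

```text
14.0333 (array([39.3,  8.5]), np.float64(64.4)) [179.83622854  -0.32649885 -47.67136951] [0.13717023 0.33434274 0.39352898]
-25 [-0.0, 0.8, 0.2] -0.2
-25 [-0.0, 0.8, 0.2] -0.2
-25 [-0.0, 1.1, 0.2] -0.2
-31 [0.1, 1.5, 0.2] 5.8
-37 [0.2, 1.8, 0.2] 11.8
-43 [0.2, 2.2, 0.2] 17.8
-49 [0.2, 2.5, 0.2] 23.8
-55 [0.2, 2.9, 0.2] 29.8
-61 [0.2, 3.3, 0.2] 35.8
-67 [0.1, 3.6, 0.2] 41.8
-73 [-0.1, 3.9, 0.2] 47.8
-79 [-0.3, 4.3, 0.2] 53.8
-85 [-0.5, 4.5, 0.2] 59.8
```

>>> carry_out(
  linear=[
    [0,0.6,0.1],
    [0,1.1,0.1],
    [0.1,1.5,0.1],
    [0.2,1.8,0.1],
    [0.2,2.2,0.1],
    [0.2,2.5,0.1],
    [0.2,2.9,0.1],
    [0.2,3.3,0.1],
    [0.1,3.6,0.1],
    [-0.1,3.9,0.1],
    [-0.3,4.3,0.1],
    [-0.5,4.5,0.1],
  ],
  twist=[0,0,6,12,18,24,30,36,42,48,54,60],
)

```text
clock: 15.03
tool_pos: [0.551, -0.0617, 0.2429]
orientation: [-179.6, -0.2, -108.0]
force: [3.8, -5.7, 0.3]
opening: 0.0006
```

```bash
python3 - <<'E'
from h import *
o=ctrl.get_obs();print(o['clock'],head(),o['orientation'],o['force'])
path(range(-91,-152,-6),13)
E
```

```text
15.0333 (array([ 16.4, -30.6]), np.float64(64.9)) [-179.59711335   -0.24822445 -107.96620962] [ 3.78255277 -5.68441968  0.2699936 ]
-91 [0.1, 0.4, 0.3] 5.5
-97 [0.2, 0.8, 0.3] 11.5
-103 [0.3, 1.1, 0.3] 17.5
-109 [0.3, 1.5, 0.3] 23.5
-115 [0.2, 1.8, 0.3] 29.5
-121 [0.2, 2.2, 0.3] 35.5
-127 [0.1, 2.5, 0.3] 41.5
-133 [-0.1, 2.9, 0.3] 47.5
-139 [-0.2, 3.2, 0.3] 53.5
-145 [-0.4, 3.5, 0.3] 59.5
-151 [-0.7, 3.8, 0.3] 65.5
```

>>> carry_out(
  linear=[
    [0.1,0.4,0.1],
    [0.2,0.8,0.1],
    [0.3,1.1,0.2],
    [0.3,1.5,0.2],
    [0.2,1.8,0.2],
    [0.2,2.2,0.2],
    [0.1,2.5,0.2],
    [-0.1,2.9,0.2],
    [-0.2,3.2,0.2],
    [-0.4,3.5,0.2],
    [-0.7,3.8,0.2],
  ],
  twist=[5.5,11.5,17.5,23.5,29.5,35.5,41.5,47.5,53.5,59.5,65.5],
)

```text
clock: 15.95
tool_pos: [0.5168, -0.0442, 0.2418]
orientation: [-179.6, 0.3, -173.8]
force: [-0.7, -5.4, 3.6]
opening: 0.0007
```

```bash
python3 - <<'E'
from h import *
o=ctrl.get_obs();print(o['clock'],head(),o['orientation'],o['force'])
path(range(-152,-169,-2),13)
path([-164],14)
E
```

```text
15.95 (array([-22. , -27.5]), np.float64(63.8)) [-179.56649152    0.34320448 -173.77753611] [-0.66354612 -5.44254826  3.60446733]
-152 [-0.0, 0.1, 0.2] 0.7
-154 [0.0, 0.2, 0.2] 2.7
-156 [0.1, 0.3, 0.2] 4.7
-158 [0.1, 0.4, 0.2] 6.7
-160 [0.1, 0.6, 0.2] 8.7
-162 [0.1, 0.7, 0.2] 10.7
-164 [0.2, 0.8, 0.2] 12.7
-166 [0.2, 0.9, 0.2] 14.7
-168 [0.2, 1.0, 0.2] 16.7
-164 [0.2, 0.7, 0.2] 12.7
```

>>> carry_out(
  linear=[
    [0,0.2,0.1],
    [0.1,0.3,0.1],
    [0.1,0.5,0.1],
    [0.1,0.6,0.1],
    [0.2,0.7,0.1],
    [0.2,0.8,0.1],
    [0.2,0.8,0.1],
  ],
  twist=[2.7,4.7,6.7,8.7,10.7,12.7,12.7],
)

```text
clock: 16.53
tool_pos: [0.5136, -0.0381, 0.2419]
orientation: [-179.5, 0.5, 173.4]
force: [1.4, -11.6, 2.1]
opening: 0.0004
```

```bash
python3 - <<'E'
from h import *
o=ctrl.get_obs();print(o['clock'],head(),o['orientation'],o['force'],o['moment'])
path([-164],13)
path([-164],12)
E
```

```text
16.5333 (array([-27.2, -23.1]), np.float64(63.9)) [-179.54111908    0.47380037  173.3920988 ] [  1.36702068 -11.58555482   2.08823802] [-4.16917743 -0.69664289 -0.13801819]
-164 [-0.1, 0.2, 0.2] -0.1
-164 [-0.1, 0.3, 0.2] -0.1
```

>>> carry_out(
  linear=[
    [0,0.3,0],
    [0,0.5,0],
    [0,0.5,0],
  ],
  twist=[0,0,0],
)

```text
clock: 16.78
tool_pos: [0.5135, -0.0367, 0.2423]
orientation: [-179.2, 0.4, 173.4]
force: [7.1, -28.7, -5.1]
opening: 0.0005
```

```bash
python3 - <<'E'
from h import *
o=ctrl.get_obs();print(o['clock'],head(),o['orientation'],o['force'],o['moment'])
path([-164],13)
E
```

```text
16.7833 (array([-27.9, -21.8]), np.float64(64.3)) [-179.21587693    0.40110266  173.37412473] [  7.12209102 -28.73390153  -5.09043004] [-10.36364533  -2.55631994  -0.31721377]
-164 [-0.1, 0.0, 0.2] -0.1
```

>>> carry_out(
  linear=[
    [0,-0.5,0],
    [0,-1.2,0],
    [0,-1.5,0],
    [0,-1.5,-2],
    [0,-1.5,-5],
    [0,-1.5,-8],
    [0,-1.5,-11],
    [0,1,-14],
    [0,3.5,-16],
    [0,4,-16.5],
    [0,4,-16.5],
    [0,4,-16.5],
  ],
  twist=[0,0,0,0,0,0,0,0,0,0,0,0],
)

```text
clock: 17.78
tool_pos: [0.5168, 0.0056, 0.4066]
orientation: [-179.3, 0.4, 173.4]
force: [-0.9, -0.2, -0.1]
opening: 0.0007
```

```bash
python3 - <<'E'
from h import *
o=ctrl.get_obs();print(o['clock'],head(),o['orientation'],o['force'],o['joint_pos'])
im=ctrl.snapshot('wrist');cv2.imwrite('pics/w10.png',im);crop(im,100,0,330,240,3,'w10b.png')
cv2.imwrite('pics/s10.png',ctrl.snapshot('scene'))
E
```

```text
17.7833 (array([-41. ,  18.5]), np.float64(228.6)) [-179.25603514    0.40122059  173.43794893] [-0.85168107 -0.16742669 -0.11359807] [ 22.75752429   5.38461502 -19.36466432   0.93048332 -65.26809562
 -29.71160447]
```

View pics/w10b.png

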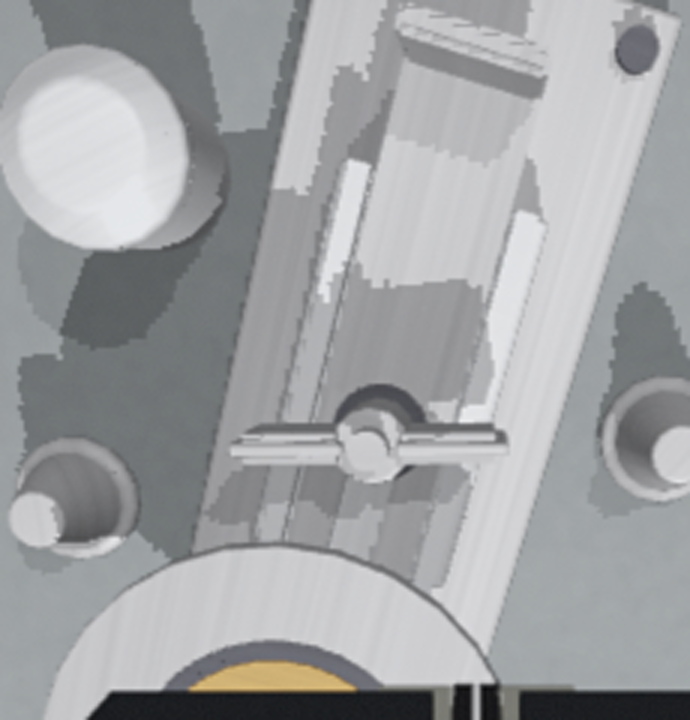

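View pics/s10.png

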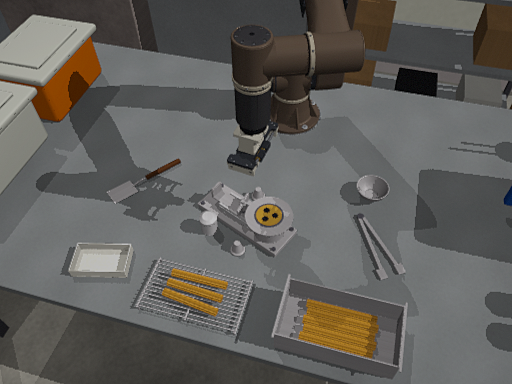

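```bash
python3 - <<'E'
from h import *
o=ctrl.get_obs();W=cam('wrist',o)
c=lambda a:(a[0]/3+100-.3,a[1]/3-.3)
P={}
for n,z,a in [('wL',.088,(232,450)),('wR',.088,(507,448)),('hub',.088,(367,450)),('tab L',.085,(397,15)),('tab R',.085,(545,55))]:
    P[n]=head(ray(W,c(a),z))[0];print(n,P[n])
d=P['wL']-P['wR'];print(np.degrees(np.arctan2(d[1],d[0])))
a=cv2.imread('pics/scene0.png');b=cv2.imread('pics/s10.png')
from h import *
for n,(x,y) in dict(shaker=(208,223),na=(258,193),nb=(237,248),bowl=(373,188),tongs=(378,245),spat=(145,180)).items():
    t=a[y-10:y+11,x-10:x+11];r=cv2.matchTemplate(b[y-16:y+17,x-16:x+17],t,cv2.TM_CCOEFF_NORMED);_,m,_,l=cv2.minMaxLoc(r);print(n,round(m,3),l[0]-6,l[1]-6)
E
```

```text
wL [38.6  8.9]
wR [-39.7 -14.1]
hub [ 0.1 -2.1]
tab L [  21.4 -117.6]
tab R [ -19.7 -119.1]
16.369729886199263
shaker 0.995 0 0
na 0.947 0 0
nb 0.999 0 0
bowl 0.972 0 0
tongs 0.994 0 0
spat 0.859 0 0
```

```bash
python3 -c "
from plant import ctrl
print(ctrl.close_job())"
```

```text
the job is handed in; nothing more can be done
None
```

I pushed the keeper fully home and then turned the wing screw to its stop. The fingers stayed shut throughout, so nothing was pinched. I handed the job in at about 18 s of the 51 s allowed.

- **Keeper:** I pushed the tab until the force climbed against the stop (about 23 N). In the last wrist pictures its face measures own y ≈ -118 to -120 mm, against -120 mm when home.
- **Wing screw:** It started at about 1.13 rad, measured from the wrist picture. Two clockwise strokes took it to the stop, where about 30 N on a wing no longer moved it. The wings then measured 16.4° from the head's x axis; the stop at 6.0 rad corresponds to 16.2°.
- **Loose things:** Comparing scene pictures from before and after showed no shift for the shaker, both nozzles, the bowl, the tongs or the spatula. The match was weakest for the spatula (0.86), which I put down to changed shadows but did not check further.
- **Measurement scatter:** Points from the tilted wrist camera disagreed by up to about 2 mm.
- **At hand-in:** The arm stood clear of the head, with the force reading near zero.

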